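Clamp the chassis plate with the eccentric knob

TASK

Lay the carbon-fibre chassis plate flat in the work holder, in the lane between the sprung fence and the eccentric knob, right way up with its slotted end close to the end stop, and let go of it. Then turn the knob clockwise until its lobe clamps the plate against the fence with about 10 N, never squeezing it with more than 20 N, and let go with the plate staying clamped. Leave the other things on the table where they are.

Things in the scene. Friction and masses are not known exactly. Their poses are not given: they have to be found in the camera images.
- plate: The chassis plate: black carbon, 160 x 60 x 6 mm (own x, y, z), about 160 g, at the start lying flat on the table. Two long slots mark its +x half. A bare aluminium motor mount stands on it. Origin: centre of the underside; z up.
- mount (a point): On the plate: centre of the top of its motor mount, a block 20 mm (plate x) by 36 mm (plate y), standing 30 mm over the plate, so this point is 36 mm over the underside and 20 mm to -x of the plate's centre. Grip it from above across its 20 mm.
- holder: The work holder, fixed: dark steel base 220 x 170 x 12 mm (x, y, z) with an end stop, a sprung fence along its +y side and the eccentric knob on its -y side. Origin: centre of its underside. The plate goes into the lane between fence and knob, its x along the holder's x.
- lane (a point): On the base's top (12 mm up): a good place for the plate's origin in the lane. It leaves 2.5 mm to the knob in its home position, 4 mm to the end stop (a block 12 mm high across the lane's +x end; 0 to 12 mm is close enough) and 2.5 to 8.5 mm to the fence.
- fence_mid (a point): Point on the base where the fence's face stands at its nearest, 65 mm from the knob's edge at home. The fence, an aluminium bar 150 mm long along holder x, 17 mm high, is bolted in slots: its face really stands 0 to 6 mm further to +y, not reported. It is sprung and gives about 1 mm for every 20 N, to +y.
- cam: The eccentric knob. Origin: on its upright axis at the base's top; z up. A steel disc of radius 28 mm, z = 1 to 15 mm, its centre 16 mm off the axis to the knob's own -y. Turned clockwise from above by a from home (own x along holder x; starts at 0 to 0.25 rad) its edge has moved 16 mm x (1 - cos a) to the plate. Limit 2.4 rad.
- knob_grip (a point): On the knob's axis, 54 mm over the base: the middle of its black grip bar, 50 mm (knob x) by 14 mm (knob y), from 34 to 66 mm over the base; grip it from above across the 14 mm. It takes about 0.13 N m to turn and stays where it is left, also under load. The plate is clamped at some 0.8 to 1.4 rad; each newton then adds 0.03 (at 0.9 rad) to 0.038 N m (at 1.3) as felt.
- jar: Bystander: closed yellow nylon body clip jar, 54 mm across, 65 mm tall. Origin: centre of its underside.
- pinion: Bystander: small steel pinion gear with hub, 25 mm across, 14 mm tall. Origin: centre of its underside.
- wheel: Bystander: spare wheel with black tyre lying flat, 62 mm across, 26 mm tall. Origin: centre of its underside.
- battery: Bystander: grey battery pack 138 x 46 x 25 mm. Origin: centre of its underside.
There are look-alikes about, which are no part of the job. What is shaped like the plate but red is not meant.

How it is judged:
By the outcome, as a careful person would: the job done as asked, in the order asked, and still so for the second after the job is handed in, with the robot touching nothing.
It also fails if it takes over 72 s, if anything falls off the work surface, if the arm or the gripper's body presses on something with over 40 N, if the wrist force passes 120 N, or if a joint passes its speed limit or range.

ROBOT

A 7-joint arm with a two-finger parallel gripper is mounted at the origin on the work surface. World frame = base frame: x ahead of the robot, y to its left, z up, the work surface at z = 0. Lengths are in m, angles in rad, forces in N, time in s.
With the tool pointing down it reaches from about 0.425 to 0.95 m from the base axis. Payload 4.7 kg.
Tool frame: the origin (TCP) lies on the centre line of the jaws, within the pads' length; the fingertips stand robot.nose_length ahead of it and the grasp point (between the pads) lies 8 mm behind it (robot.nose_length is the distance from the TCP to the fingertips, in m); z points along the fingers, y is the line along which they close (so a half turn about z gives the same grasp; the last joint's range is limited). The gripper opens to 85 mm and grips with 20 to 120 N. Pads are 22 mm wide; open, the fingers measure 114 mm over their backs; the gripper's body (76 mm by 85 mm) begins 54 mm behind the grasp point. The pads swing forward as they close: fully open they stand 13 mm farther back than shut.
Start: joints at [-1.279, 0.469, -0.049, 1.532, 0.024, 1.141, -0.082], TCP at [0.213, 0.641, 0.242] pointing down, gripper open.
Joint ranges: [-2.59, 2.59], [-0.33, 1.99], [-1.39, 1.29], [0.1, 2.45], [-1.04, 4.18], [0.21, 1.99], [-2.66, 2.66]. Speed limits (rad/s): [2.57, 2.57, 3.14, 3.14, 3.14, 3.14, 3.14].

INTERFACE

Orientations are given as [roll, pitch, yaw] about the fixed x, y, z axes, in that order (R = Rz(yaw) Ry(pitch) Rx(roll)).
In Python, from plant import robot gives the robot as it stands. Calls block until the motion is done:
- robot.goto(position, orientation): joint-space move of the TCP to a pose.
- robot.move_straight(position, vel=0.15, attitude=None, contact_N=None): straight line of the TCP; attitude=None keeps the orientation; vel is the mean speed in m/s. With contact_N (N) it stops when the force on the tool has changed by that much, and returns True; else False.
- robot.move_joints(angles): joint-space move.
- robot.grip(opening, strength=None): opening from 0.0 (shut) to 1.0 (fully open); strength is the grip in N (None keeps the last); returns when the fingers have stopped.
- robot.sleep(seconds).
- robot.inverse_kinematics(position, orientation): joint angles nearest the present ones, or None.
- robot.sense(): the state.
- robot.grab_frame(name): name is "scene" or "top" or "wrist"; returns a dict with "image" (384x512x3 uint8, red, green, blue), "range_z" (384x512 float32, m along the optical axis (not along the pixel's ray), 0 where there is no reading), "fx", "fy", "cx", "cy" (pixels), "R" (3x3) and "t" (3): a world point X has camera coordinates R X + t. Camera axes: x right, y down, z forward; pixel columns grow to the right and rows downward; lengths in m; the calibration is good to about 2 mm. A picture is of the moment at which its call begins.
A pose or a line that the arm cannot do raises robot.IKError and nothing moves.
- robot.close_job(): hands the job in; it is judged then, once.
The state is a dict: "t": time; "joint_pos": joint angles; "joint_velocities": joint speeds; "effort": joint torques, N m; "tcp_pos": TCP position; "tcp_rot": TCP orientation; "wrist_force": force on the tool from outside, world axes, zero at the start; "torque": the same for the moment, N m; "opening": opening from 0.0 (shut) to 1.0 (fully open); "gripper_force": force on a finger pad.
Only numpy, scipy, OpenCV 4.12 (cv2) and the standard library are available. Lean on these libraries where they do the work, as an engineer would, in place of code of your own. Each camera call takes 0.05 s, during which the arm holds its last target. There are 200 camera calls.

## Working session

There is one attempt and no reset: what is moved stays moved. The work goes in short steps, each a Python script; the robot and the scene stay as the last script left them, time stands still between calls to the robot, and variables do not carry over. Pictures are saved under pics/ and viewed, at most 10 in all, crops included, and the job is handed in when it is done.

```bash
ls; mkdir -p pics; python3 - <<'E'
from plant import robot
import cv2,numpy as np,pickle
s=robot.sense();print({k:(np.round(v,3).tolist()) for k,v in s.items()},robot.nose_length)
F={}
for n in("top","scene"):
    f=robot.grab_frame(n);F[n]=f
    cv2.imwrite(f"pics/{n}0.png",f["image"][:,:,::-1]);print(n,f["fx"],f["cx"],f["cy"],f["R"],f["t"], (f["range_z"]>0).mean())
pickle.dump(F,open("f0.pkl","wb"))
E
```

```text
pics
{'t': 0.0, 'joint_pos': [-1.279, 0.469, -0.049, 1.534, 0.024, 1.141, -0.082], 'joint_velocities': [0.002, -0.001, 0.0, 0.0, -0.0, -0.002, -0.0], 'effort': [-0.0, -51.03, -0.047, -23.772, 0.011, 0.007, -0.0], 'tcp_pos': [0.213, 0.64, 0.241], 'tcp_rot': [-3.14, 0.0, 2.821], 'wrist_force': [-0.154, -0.373, 0.532], 'torque': [0.019, 0.006, 0.009], 'gripper_force': 0.0, 'opening': 0.999} 0.011
top 410.0921306687856 254.19843488448572 195.44179504347045 [[ 0.00669943 -0.99995256 -0.0070709 ]
 [-0.98284028 -0.00528097 -0.18438304]
 [ 0.18433695  0.00818482 -0.98282903]] [-0.03869469  0.55941767  0.85451475] 0.99591064453125
scene 418.44961917973 259.17770326422976 194.34131621548045 [[-0.14443078  0.98948611 -0.00754851]
 [ 0.66592488  0.09155387 -0.7403796 ]
 [-0.73190424 -0.11196034 -0.67214662]] [ 0.14689288 -0.29607688  1.41530621] 0.9961446126302084
```

View pics/top0.png

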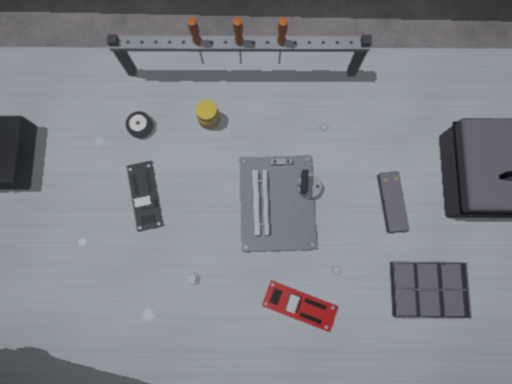

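View pics/scene0.png

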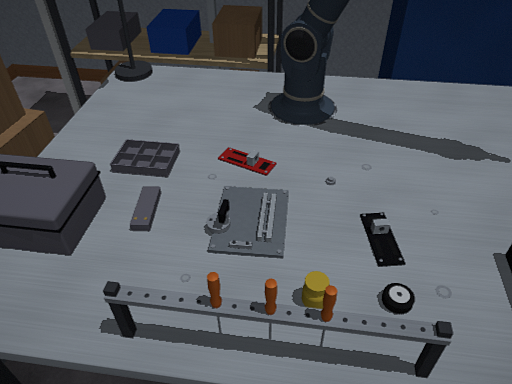

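The top view has world +x up and +y left. The black plate is at (145,196), with its mount at (142,201) and its slots towards the top. The holder is at (278,203): end stop (281,161), fence (261,203), knob (310,185). The red look-alike is at (300,306). In the scene view the plate is at (381,238) and the holder at (250,220). Next I'll get coarse positions and close wrist views.

```bash
cat > h.py <<'E'
import numpy as np,cv2,pickle
def ray(f,u,v):
    d=np.array([(u-f["cx"])/f["fx"],(v-f["cy"])/f["fy"],1.]);R=np.array(f["R"]);return -R.T@f["t"],R.T@d
def onplane(f,u,v,z):
    o,d=ray(f,u,v);return o+d*(z-o[2])/d[2]
def depthpt(f,u,v):
    o,d=ray(f,u,v);return o+d*float(f["range_z"][int(round(v)),int(round(u))])
def cloud(f):
    v,u=np.mgrid[:384,:512];z=f["range_z"];P=np.stack([(u-f["cx"])/f["fx"]*z,(v-f["cy"])/f["fy"]*z,z],-1)
    return (P-f["t"])@np.array(f["R"])
def tri(f1,p1,f2,p2):
    o1,d1=ray(f1,*p1);o2,d2=ray(f2,*p2)
    A=np.stack([d1,-d2],1);s=np.linalg.lstsq(A,o2-o1,rcond=None)[0]
    a,b=o1+s[0]*d1,o2+s[1]*d2;return (a+b)/2,np.linalg.norm(a-b)
E
python3 - <<'E'
from h import *
from plant import robot
F=pickle.load(open("f0.pkl","rb"));f=F["top"]
for n,p in dict(mount=(142,201),plate=(145,196),hold=(278,203),stop=(281,161),knob=(305,178)).items():print(n,depthpt(f,*p).round(3))
def snap(n,x,y,z,yaw):
    robot.goto([x,y,z],[np.pi,0,yaw]);g=robot.grab_frame("wrist")
    cv2.imwrite(f"pics/{n}.png",g["image"][:,:,::-1]);pickle.dump(g,open(n+".pkl","wb"))
    print(n,robot.sense()["t"],"cam",(-np.array(g["R"]).T@g["t"]).round(3))
p=depthpt(f,145,196);h=depthpt(f,278,203)
snap("wp",p[0]-.03,p[1],.30,np.pi/2+.15)
snap("wh",h[0]-.03,h[1],.34,np.pi/2)
E
```

```text
mount [0.548 0.216 0.038]
plate [0.565 0.219 0.007]
hold [ 0.549 -0.09   0.014]
stop [ 0.646 -0.097  0.025]
knob [ 0.593 -0.145  0.082]
wp 2.0833 cam [0.523 0.304 0.431]
wh 3.325 cam [ 0.521 -0.004  0.471]
```

```bash
python3 -c "
import cv2,numpy as np
a=cv2.imread('pics/wp.png');b=cv2.imread('pics/wh.png')
cv2.imwrite('pics/both.png',cv2.resize(np.vstack([a,b]),(400,600)))
cv2.imwrite('pics/both.png',np.hstack([cv2.resize(a,(400,300)),cv2.resize(b,(400,300))]))"
```

```text
(no output)
```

View pics/both.png

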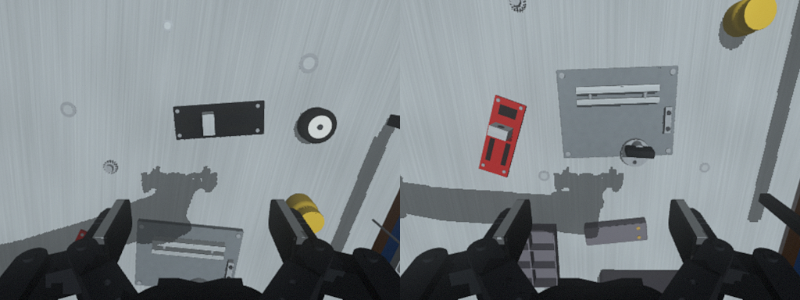

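Left half, wrist view over the plate: the plate is at about (219,120) with its mount at (208,123), and the wheel is clear of it at (318,126). Right half, over the holder: base about (615,112), fence pair about (618,95), end stop (668,120), knob (637,152) turned slightly. I'll segment these and fit them.

```bash
python3 - <<'E'
from h import *
g=pickle.load(open("wp.pkl","rb"));w=pickle.load(open("wh.pkl","rb"));T=pickle.load(open("f0.pkl","rb"))["top"]
print(g["fx"],g["fy"])
def rect(f,mask,z):
    v,u=np.nonzero(mask);P=np.array([onplane(f,a,b,z)[:2] for a,b in zip(u,v)])
    (c,s,a)=cv2.minAreaRect((P*1000).astype(np.float32));return np.round(c,1),np.round(s,1),round(a,2)
def biggest(m):
    n,l,st,_=cv2.connectedComponentsWithStats(m.astype(np.uint8));i=1+np.argmax(st[1:,4]);return l==i
# plate: height-based + dark
def win(f,x0,x1,y0,y1):
    C=cloud(f);return C,(C[...,0]>x0)&(C[...,0]<x1)&(C[...,1]>y0)&(C[...,1]<y1)
for nm,f in(("wrist",g),("top",T)):
    C,W=win(f,.45,.68,.16,.27)
    gray=f["image"].max(2)
    m=biggest(W&(gray<60)|W&(C[...,2]>.02)); print(nm,"plate",rect(f,m,.006),"z",np.median(C[...,2][W&(gray<60)&(C[...,2]<.015)]),"table",np.median(C[...,2][W&(gray>100)&(C[...,2]<.02)]))
    t=biggest(W&(C[...,2]>.030)); v,u=np.nonzero(t); 
    print("mount",rect(f,t,.036),"zmed",np.median(C[...,2][t]),t.sum(),(u.mean(),v.mean()))
    r=cv2.minAreaRect(np.stack([u,v],1).astype(np.float32));
    if nm=="wrist":pw=r[0]
    else: pt=r[0]
print("tri mount",tri(g,pw,T,pt))
# holder
for nm,f in(("wh",w),("top",T)):
    C,W=win(f,.42,.70,-.22,.03);Z=C[...,2]
    m=biggest(W&(Z>.008));print(nm,"base",rect(f,m&(Z<.018),.012),"z",np.median(Z[W&(Z>.008)&(Z<.017)]))
    fm=W&(Z>.023)&(Z<.034)
    n,l,st,_=cv2.connectedComponentsWithStats(fm.astype(np.uint8))
    for i in range(1,n):
        if st[i,4]>40:print(" comp@~29",st[i],np.median(Z[l==i]).round(4),rect(f,l==i,np.median(Z[l==i])))
    k=W&(Z>.066);print(" bar",k.sum(),np.median(Z[k]) if k.any() else 0,rect(f,biggest(k),.078) if k.any() else 0)
I=np.hstack([cv2.resize(g["image"][110:200,215:345],None,fx=3,fy=3,interpolation=cv2.INTER_CUBIC)[:,:390],cv2.resize(w["image"][75:220,190:370],None,fx=2.2,fy=1.862,interpolation=cv2.INTER_CUBIC)[:270]])
cv2.imwrite("pics/crop1.png",I[:,:,::-1])
E
```

```text
309.6387715314674 309.6387715314674
wrist plate (array([578.8, -71. ]), array([937.3, 266.2]), 8.92) z 0.0057274757550779334 table -0.0003188146623382726
mount (array([574.8, -44.5]), array([871.2, 247.5]), 8.92) zmed 0.3569750294603324 29453 (np.float64(255.48969544698332), np.float64(342.69996265236136))
top plate (array([551.8, 223.2]), array([24.3, 40.3]), 11.9) z 0.008328487837171342 table 0.0017159451084999722
mount (array([547.7, 215.7]), array([21.2, 37.5]), 11.9) zmed 0.03730750315707143 158 (np.float64(142.5379746835443), np.float64(201.35443037974684))
tri mount (array([0.5284796 , 0.1540446 , 0.25274399]), np.float64(0.035272961550520024))Traceback (most recent call last):
  File "<stdin>", line 25, in <module>
  File "<stdin>", line 6, in rect
cv2.error: OpenCV(4.12.0) /io/opencv/modules/imgproc/src/convhull.cpp:143: error: (-215:Assertion failed) total >= 0 && (depth == CV_32F || depth == CV_32S) in function 'convexHull'
```

```bash
cat > m.py <<'E'
from h import *
def rect(f,mask,z):
    v,u=np.nonzero(mask);P=np.array([onplane(f,a,b,z)[:2] for a,b in zip(u,v)])
    if len(P)<5:return None
    (c,s,a)=cv2.minAreaRect((P*1000).astype(np.float32));return np.round(c,1).tolist(),np.round(s,1).tolist(),round(a,2)
def biggest(m):
    n,l,st,_=cv2.connectedComponentsWithStats(m.astype(np.uint8))
    return l==1+np.argmax(st[1:,4]) if n>1 else m
def win(f,x0,x1,y0,y1):
    C=cloud(f);return C,(C[...,0]>x0)&(C[...,0]<x1)&(C[...,1]>y0)&(C[...,1]<y1)&(C[...,2]<.13)
def cen(m):
    v,u=np.nonzero(m);return cv2.minAreaRect(np.stack([u,v],1).astype(np.float32))[0]
E
python3 - <<'E'
from m import *
g=pickle.load(open("wp.pkl","rb"));w=pickle.load(open("wh.pkl","rb"));T=pickle.load(open("f0.pkl","rb"))["top"]
P={}
for nm,f in(("wrist",g),("top",T)):
    C,W=win(f,.45,.68,.16,.275);Z=C[...,2];gray=f["image"].max(2);off=.002 if nm=="top" else 0
    m=W&(Z<.015+off)&((gray<75)|(Z>.004+off))
    m=biggest(cv2.morphologyEx((m|(W&(Z>.015))).astype(np.uint8),cv2.MORPH_OPEN,np.ones((2,2)))) 
    print(nm,"plate",rect(f,m&(Z<.015+off),.006),m.sum(),"z",np.median(Z[m&(Z<.015)]))
    t=biggest(W&(Z>.031+off));print("mount",rect(f,t,.036),"z",np.median(Z[t]),t.sum());P[nm]=cen(t)
print("tri mount",tri(g,P["wrist"],T,P["top"]))
for nm,f in(("wh",w),("wp",g),("top",T)):
    C,W=win(f,.42,.70,-.22,.03);Z=C[...,2]
    m=biggest(W&(Z>.007));print(nm,"base",rect(f,m&(Z<.018),.012),"z",np.median(Z[W&(Z>.008)&(Z<.017)]))
    fm=W&(Z>.020)&(Z<.034)
    n,l,st,_=cv2.connectedComponentsWithStats(fm.astype(np.uint8))
    for i in range(1,n):
        if st[i,4]>30:print(" comp",st[i].tolist(),np.median(Z[l==i]).round(4),rect(f,l==i,np.median(Z[l==i])))
    k=biggest(W&(Z>.066));print(" bar",k.sum(),np.median(Z[k]) ,rect(f,k,.078))
    P[nm]=cen(k)
print("tri bar",tri(w,P["wh"],T,P["top"]))
I=np.hstack([cv2.resize(g["image"][110:200,215:345],(390,270),interpolation=cv2.INTER_CUBIC),cv2.resize(w["image"][75:220,190:370],(390,270),interpolation=cv2.INTER_CUBIC)])
cv2.imwrite("pics/crop1.png",I[:,:,::-1])
E
```

```text
wrist plate ([570.1, 222.2], [159.5, 60.7], 12.87) 4899 z 0.0056987329427496
mount ([548.9, 219.5], [19.9, 36.4], 13.19) z 0.035625303745818675 425
top plate ([565.3, 218.4], [160.3, 60.1], 12.74) 1505 z 0.007717196797614777
mount ([548.1, 216.1], [20.7, 36.7], 13.12) z 0.03736422503724116 149
tri mount (array([0.54929644, 0.21810537, 0.02825481]), np.float64(0.00023388689370405799))
wh base ([552.6, -85.3], [218.9, 169.0], 2.21) z 0.011668216849873923
 comp [225, 107, 108, 27, 1876] 0.028 ([551.6, -46.5], [148.8, 32.5], 2.21)
 comp [338, 137, 10, 34, 289] 0.0238 ([646.4, -94.1], [12.7, 49.2], 2.1)
 comp [283, 177, 35, 36, 500] 0.0265 ([587.1, -157.5], [51.2, 56.7], 7.01)
 bar 427 0.07691406156935555 ([589.0, -139.7], [16.8, 50.4], 85.92)
wp base ([552.5, -82.7], [218.6, 172.3], 2.12) z 0.01133656278355884
 comp [193, 304, 95, 29, 1645] 0.0271 ([551.0, -43.7], [149.6, 39.5], 2.25)
 comp [288, 334, 11, 22, 159] 0.0231 ([646.5, -88.3], [12.4, 44.8], 2.27)
 bar 0 nan None
top base ([551.6, -88.3], [220.1, 169.9], 2.16) z 0.013594561892934075
 comp [271, 159, 21, 6, 116] 0.0262 ([644.5, -96.5], [11.9, 46.3], 0.27)
 comp [253, 169, 16, 67, 659] 0.0298 ([549.9, -49.4], [150.7, 31.9], 2.17)
 comp [297, 174, 25, 25, 317] 0.0284 ([586.0, -161.2], [52.9, 55.7], 24.63)
 bar 158 0.07891685029055864 ([587.9, -144.4], [14.7, 51.1], 85.19)
tri bar (array([ 0.59246131, -0.14680406,  0.05735328]), np.float64(0.00013205032321643692))
  return _methods._mean(a, axis=axis, dtype=dtype,
  ret = ret.dtype.type(ret / rcount)
```

View pics/crop1.png

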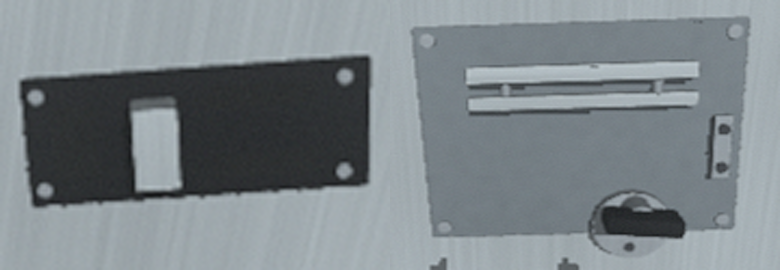

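Left crop: black plate, mount left of centre, so the slotted half points to world +x (to the right), matching the top view. Right crop: two fence bars, end stop on the right, and the knob bar turned slightly clockwise. Next I'll take closer views at the actual pick and place yaws, so that any wrist-camera bias cancels between them.

```bash
cat >> m.py <<'E'
def plate(f,x0=.45,x1=.68,y0=.15,y1=.285,b=0.):
    C,W=win(f,x0,x1,y0,y1);Z=C[...,2];gray=f["image"].max(2)
    low=biggest(W&(Z<b+.012)&((gray<75)|(Z>b+.0045))&(Z>b+.003));t=biggest(W&(Z>b+.0345))
    return rect(f,low|t if False else low,b+.006),rect(f,t,b+.036),np.median(Z[low]),np.median(Z[t])
def holder(f):
    C,W=win(f,.42,.70,-.22,.03);Z=C[...,2];out={}
    base=W&(abs(Z-.0118)<.0025);out["base"]=rect(f,biggest(base),.012)
    fm=cv2.morphologyEx((W&(Z>.0265)&(Z<.031)).astype(np.uint8),cv2.MORPH_OPEN,np.ones((2,2)))
    n,l,st,_=cv2.connectedComponentsWithStats(fm)
    for i in range(1,n):
        if st[i,4]>60:out["c%d"%i]=(np.median(Z[l==i]).round(4),rect(f,l==i,.029))
    n,l,st,_=cv2.connectedComponentsWithStats((W&(abs(Z-.0238)<.0015)&(C[...,0]>.62)).astype(np.uint8));i=1+np.argmax(st[1:,4]);out["stop"]=rect(f,l==i,.024)
    k=biggest(W&(Z>.0755));out["bar"]=(np.median(Z[k]),rect(f,k,.078))
    return out
E
python3 - <<'E'
from m import *
from plant import robot
def snap(n,x,y,z,yaw):
    robot.goto([x,y,z],[np.pi,0,yaw]);robot.sleep(.2);g=robot.grab_frame("wrist")
    pickle.dump(g,open(n+".pkl","wb"));cv2.imwrite(f"pics/{n}.png",g["image"][:,:,::-1]);print(n,robot.sense()["t"]);return g
h=snap("h2",.555,-.085,.25,np.radians(92.2))
for k,v in holder(h).items():print(k,v)
p=snap("p2",.555,.220,.25,np.radians(102.8));print(plate(p))
p=snap("p3",.555,.200,.25,np.radians(102.8-180) if robot.inverse_kinematics([.555,.2,.25],[np.pi,0,np.radians(-77.2)]) is not None else np.radians(80));print(plate(p))
print(robot.sense()["joint_pos"])
E
```

```text
h2 4.05
base ([552.9, -85.5], [218.7, 167.6], 2.2)
c1 (np.float64(0.0277), ([552.3, -37.8], [148.5, 11.0], 2.2))
c2 (np.float64(0.0286), ([553.1, -59.0], [149.2, 9.1], 2.19))
stop ([646.9, -93.9], [12.1, 49.6], 1.92)
bar (np.float64(0.07735794387018793), ([589.6, -141.3], [13.7, 48.7], 86.43))
p2 5.4667
(([568.5, 224.0], [159.4, 58.8], 12.66), ([549.0, 218.9], [19.2, 35.0], 12.77), np.float64(0.00577974300736241), np.float64(0.03574439115279879))
p3 7.8667
(([569.9, 221.9], [159.5, 58.3], 12.83), ([550.4, 217.3], [18.9, 35.1], 12.83), np.float64(0.0060170157915102294), np.float64(0.03602214857514133))
[ 0.38712662  0.5889622  -1.17361995  1.68996318  0.56958239  1.2535538
  2.45155945]
```

```bash
cat > step1.py <<'E'
from m import *
from plant import robot
R=np.radians
def st(l):
    s=robot.sense();print(l,round(s["t"],2),s["tcp_pos"].round(4) if hasattr(s["tcp_pos"],"round") else np.round(s["tcp_pos"],4),"F",np.round(s["wrist_force"],1),"op",round(s["opening"],3),"gf",round(s["gripper_force"],1),"q7",round(s["joint_pos"][6],2))
E
python3 - <<'E'
from step1 import *
o=[np.pi,0,R(102.75)]
robot.goto([.5497,.2181,.12],o);robot.grip(.6,40)
robot.move_straight([.5497,.2181,.021],vel=.08,contact_N=8);st("down")
robot.grip(0.,40);st("grip")
robot.move_straight([.5497,.2181,.10],vel=.1);st("lift")
robot.goto([.5363,-.0989,.13],[np.pi,0,R(92.2)]);robot.sleep(.2);st("over")
f=robot.grab_frame("wrist");pickle.dump(f,open("o1.pkl","wb"))
t=robot.grab_frame("top");pickle.dump(t,open("o1t.pkl","wb"))
I=np.hstack([f["image"],t["image"]]);cv2.imwrite("pics/o1.png",cv2.resize(I,(800,300))[:,:,::-1])
for y in(176.4,100):
  q=robot.inverse_kinematics([.5902,-.1422,.062],[np.pi,0,R(y)]);print(y,None if q is None else np.round(q,2))
E
```

```text
down 11.51 [0.5501 0.2182 0.0215] F [ 0.8  0.1 -0.4] op 0.599 gf 0.0 q7 0.45
grip 11.89 [0.5501 0.2182 0.0214] F [ 1.1 -0.2  2. ] op 0.22 gf 40.4 q7 0.45
lift 12.83 [0.5492 0.2182 0.0995] F [-0.1 -0.1 -2. ] op 0.224 gf 39.8 q7 0.36
over 14.24 [ 0.5367 -0.0973  0.1297] F [-0.1  0.8 -1.6] op 0.225 gf 39.8 q7 0.72
176.4 [-0.18  0.61  0.48  1.87 -0.39  0.75  2.02]
100 [-0.4   0.71  0.81  1.89 -0.68  0.85  0.95]
```

View pics/o1.png

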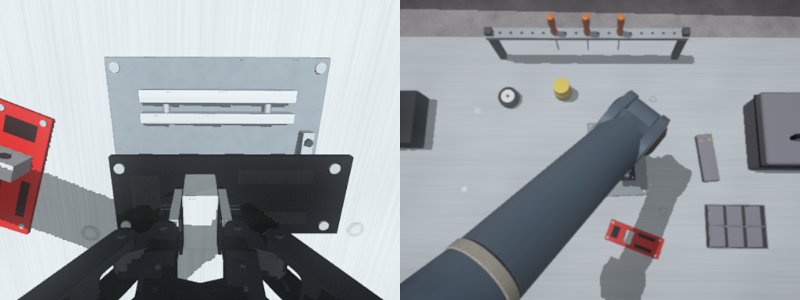

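The plate is held level over the holder. In the left wrist view its far corners are at (112,158) and (350,158), with the fence and end stop behind it. I'll measure the plate's pose in the hand before lowering.

```bash
python3 - <<'E'
from m import *
f=pickle.load(open("o1.pkl","rb"));C,W=win(f,.42,.68,-.2,0.0);Z=C[...,2]
W=W&(Z>.09)&(Z<.125)&(C[...,1]>-.135)
z=Z[W&(abs(C[...,1]+.08)<.008)];print(np.percentile(z,[5,25,50,75,95]))
z0=np.median(z)
m=biggest(W&(abs(Z-z0)<.004));print(rect(f,m,z0))
# far edge line: per column the smallest row
v,u=np.nonzero(m);E=[]
for c in np.unique(u):
    r=v[u==c].min();E.append(onplane(f,c,r-.5,z0)[:2]*1000)
E=np.array(E)[5:-5];k=np.polyfit(E[:,0],E[:,1],1);print("far edge y at x=556:",np.polyval(k,556),"ang",np.degrees(np.arctan(k[0])),np.std(E[:,1]-np.polyval(k,E[:,0])))
print(m[:,:].sum(),C[m].min(0),C[m].max(0))
E
```

```text
[0.11317799 0.11377506 0.11419914 0.11467901 0.11610207]
([557.3, -95.0], [158.9, 60.8], 2.43)
far edge y at x=556: -64.76839260948857 ang 2.384985185310566 0.24643943749697705
23021 [ 0.47632477 -0.12874014  0.11019931] [ 0.63851951 -0.06250427  0.11819   ]
```

```bash
python3 - <<'E'
from step1 import *
T=np.array([.5357,-.0993]);c=T.copy();a=[np.pi,0,R(92.0)]
def go(z,v):
    global c
    robot.move_straight([*c,z],vel=v,attitude=a);robot.sleep(.15);e=np.array(robot.sense()["tcp_pos"])[:2]-T;c=c-e;print(z,e*1000)
go(.08,.08);go(.055,.05);go(.055,.05)
hit=robot.move_straight([*c,.0325],vel=.02,attitude=a,contact_N=4);print(hit);st("down")
f=robot.grab_frame("wrist");cv2.imwrite("pics/d1.png",f["image"][:,:,::-1]);pickle.dump(f,open("d1.pkl","wb"))
E
```

```text
0.08 [ 0.38687126 -0.14785188]
0.055 [-0.18583824  0.01392102]
0.055 [-0.16454947  0.14481636]
True
down 17.47 [ 0.5355 -0.0993  0.0334] F [-0.9  0.9  5. ] op 0.229 gf 40.7 q7 0.85
```

View pics/d1.png

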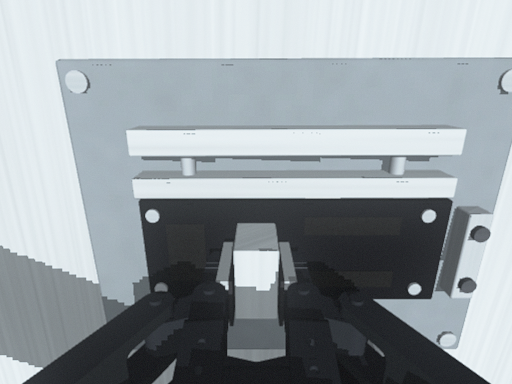

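The plate is seated: contact came at exactly the expected height. It lies below the fence (plate edge row ~200), and its right end (448,200–440,295) is a few mm short of the end stop (460,250). I'll release it and check from above.

```bash
python3 - <<'E'
from step1 import *
robot.grip(.5);st("open")
p=np.array(robot.sense()["tcp_pos"]);robot.move_straight([p[0],p[1],.13],vel=.15)
robot.goto([.58,-.115,.23],[np.pi,0,R(92.2)]);robot.sleep(.2);st("view")
f=robot.grab_frame("wrist");cv2.imwrite("pics/v2.png",f["image"][:,:,::-1]);pickle.dump(f,open("v2.pkl","wb"))
print(plate(f,.45,.66,-.138,-.062,b=.012));
for k,v in holder(f).items():print(k,v)
E
```

```text
open 17.87 [ 0.5344 -0.0988  0.0324] F [ 0.6 -0.1  0.5] op 0.502 gf 0.0 q7 0.85
view 19.38 [ 0.5788 -0.1144  0.2283] F [ 0.5 -1.  -0.3] op 0.501 gf 0.0 q7 0.64
(([555.8, -96.9], [159.5, 59.5], 2.3), ([536.0, -98.3], [19.9, 35.4], 1.99), np.float64(0.017876255217987656), np.float64(0.04778136037273912))
base ([553.1, -86.1], [218.7, 167.8], 2.21)
c1 (np.float64(0.0278), ([552.3, -37.8], [149.1, 10.7], 2.23))
c3 (np.float64(0.0287), ([553.2, -58.5], [149.2, 9.1], 2.25))
c15 (np.float64(0.0269), ([590.2, -176.0], [15.2, 11.4], 2.34))
stop ([647.0, -94.2], [12.1, 49.7], 2.26)
bar (np.float64(0.0775018180169589), ([590.3, -141.5], [13.9, 49.0], 86.45))
```

View pics/v2.png

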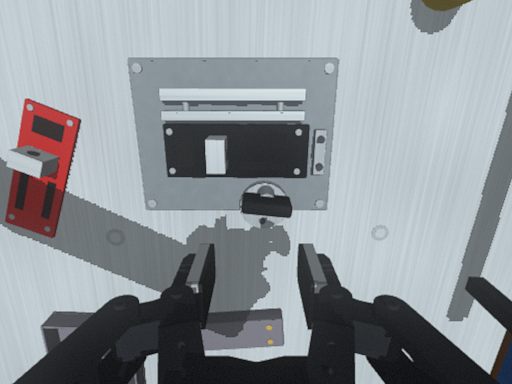

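The plate lies flat in the lane, edges parallel (2.3° against 2.2° for the holder), with about 5 mm to the end stop and about 3.5 mm to the fence. The knob bar is at (265,205). I'll grip the knob and turn it part of the way to learn the torque baseline.

```bash
cat >> step1.py <<'E'
K=np.array([.5905,-.1423,.061]);H=2.21
def turn(a,hold=.15):
    robot.goto(K,[np.pi,0,R(180+H)-a]);robot.sleep(hold)
    T=[];Y=[]
    for i in range(3):
        s=robot.sense();T.append(s["torque"]);Y.append(s["tcp_rot"][2]);robot.sleep(.02)
    y=np.mean(np.unwrap(Y));act=(R(180+H)-y+np.pi)%(2*np.pi)-np.pi
    print("a",round(a,3),"act",round(act,4),"T",np.mean(T,0).round(3),"F",np.round(s["wrist_force"],1),"t",round(s["t"],2));return act,np.mean(T,0)[2]
E
python3 - <<'E'
from step1 import *
o=[np.pi,0,R(176.45)]
robot.goto([K[0],K[1],.14],o);robot.sleep(.1)
e=np.array(robot.sense()["tcp_pos"])-[K[0],K[1],.14];print(e*1000)
robot.move_straight(K-[e[0],e[1],0],vel=.1,contact_N=8);st("at")
print(np.round(robot.sense()["torque"],3))
robot.grip(0.,60);st("g");print(np.round(robot.sense()["torque"],3))
for a in(.1,.2,.35,.5,.6):turn(a)
E
```

```text
[0.11285929 0.1166848  0.14718688]
at 21.7 [ 0.5909 -0.1427  0.0615] F [-0.6 -0.5  1.1] op 0.502 gf 0.0 q7 2.06
[-0.009 -0.036 -0.046]
g 22.07 [ 0.5909 -0.1436  0.0621] F [-2.1 -2.1  5.2] op 0.19 gf 58.6 q7 2.06
[-0.573  0.336  0.031]
a 0.1 act 0.1009 T [-0.582  0.351 -0.03 ] F [-2.  -3.3  5.9] t 22.51
a 0.2 act 0.201 T [-0.588  0.35  -0.043] F [-1.3 -3.   6.2] t 22.96
a 0.35 act 0.3511 T [-0.697  0.35  -0.018] F [-0.1 -2.1  6.1] t 23.41
a 0.5 act 0.5011 T [-0.741  0.381 -0.053] F [-1.8 -2.7  5.8] t 23.86
a 0.6 act 0.6011 T [-0.718  0.419 -0.014] F [-1.7 -3.5  5.5] t 24.31
```

```bash
python3 - <<'E'
from step1 import *
robot.grab_frame  # noqa
for a in(.65,.70,.75,.80):turn(a,0)
f=robot.grab_frame("wrist");cv2.imwrite("pics/k1.png",f["image"][:,:,::-1]);pickle.dump(f,open("k1.pkl","wb"))
E
```

```text
a 0.65 act 0.6511 T [-0.667  0.405 -0.024] F [-1.7 -3.3  6.5] t 24.61
a 0.7 act 0.7011 T [-0.732  0.43  -0.017] F [-1.3 -2.3  5.3] t 24.91
a 0.75 act 0.751 T [-0.731  0.409  0.018] F [-2.  -2.7  5.8] t 25.21
a 0.8 act 0.801 T [-0.709  0.474  0.   ] F [-2.  -4.1  6.1] t 25.51
```

View pics/k1.png

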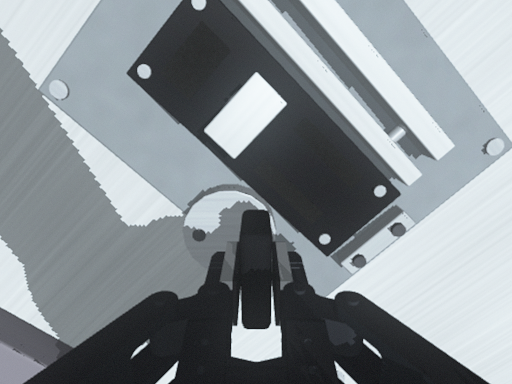

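The bar at (256,270) turns with the gripper, and the lobe at (270,225) has reached the plate edge. I'll continue in fine steps and watch the torque.

```bash
cat >> step1.py <<'E'
def fine(a):
    robot.goto(K,[np.pi,0,R(180+H)-a]);S=[]
    for i in range(8):
        S.append(robot.sense()["torque"][2]);robot.sleep(.015)
    s=robot.sense();act=(R(180+H)-s["tcp_rot"][2]+np.pi)%(2*np.pi)-np.pi
    print(round(a,3),"act",round(act,4),"Tz",np.round(S,3),"mean",np.mean(S).round(3),"F",np.round(s["wrist_force"],1),"e7",round(s["effort"][6],3),"t",round(s["t"],2));return np.mean(S)
E
python3 - <<'E'
from step1 import *
for a in(.85,.88,.90,.92,.935,.95,.96,.97):
    if fine(a)>.2:break
E
```

```text
0.85 act 0.851 Tz [-0.005  0.062  0.015  0.022  0.037  0.061  0.023 -0.05 ] mean 0.021 F [-1.8 -3.5  5. ] e7 -0.025 t 25.96
0.88 act 0.881 Tz [0.026 0.046 0.063 0.01  0.035 0.068 0.036 0.056] mean 0.043 F [-1.8 -4.9  5.7] e7 -0.035 t 26.34
0.9 act 0.9009 Tz [0.034 0.036 0.057 0.04  0.062 0.034 0.052 0.063] mean 0.047 F [-1.5 -2.5  5.4] e7 -0.043 t 26.73
0.92 act 0.921 Tz [0.027 0.05  0.091 0.037 0.077 0.061 0.063 0.049] mean 0.057 F [-1.7 -3.4  6.8] e7 -0.044 t 27.11
0.935 act 0.9359 Tz [ 0.07   0.027  0.071 -0.024  0.027  0.069  0.05   0.028] mean 0.04 F [-2.4 -4.   6.5] e7 -0.047 t 27.49
0.95 act 0.9509 Tz [0.054 0.02  0.067 0.054 0.011 0.031 0.023 0.074] mean 0.042 F [-2.9 -3.6  6.2] e7 -0.048 t 27.88
0.96 act 0.9609 Tz [0.058 0.105 0.044 0.015 0.093 0.064 0.125 0.03 ] mean 0.067 F [-1.  -2.3  7.6] e7 -0.051 t 28.26
0.97 act 0.971 Tz [0.093 0.021 0.021 0.021 0.062 0.047 0.08  0.074] mean 0.052 F [-2.4 -3.   5.9] e7 -0.052 t 28.64
```

```bash
python3 - <<'E'
from step1 import *
for a in np.arange(.98,1.13,.01):
    if fine(a)>.17:break
E
```

```text
0.98 act 0.9809 Tz [-0.004  0.019  0.098 -0.019  0.042  0.044  0.066  0.039] mean 0.036 F [-2.1 -3.5  6.5] e7 -0.052 t 29.02
0.99 act 0.9909 Tz [ 0.076  0.076 -0.008  0.021  0.037  0.074  0.068  0.025] mean 0.046 F [-1.5 -3.6  5.5] e7 -0.052 t 29.41
1.0 act 1.0009 Tz [ 0.051  0.029  0.02   0.074 -0.001  0.049  0.025  0.024] mean 0.034 F [-2.6 -3.2  6.3] e7 -0.053 t 29.79
1.01 act 1.0109 Tz [0.018 0.019 0.038 0.028 0.093 0.057 0.086 0.021] mean 0.045 F [-1.1 -3.7  6.6] e7 -0.058 t 30.18
1.02 act 1.0208 Tz [0.127 0.096 0.099 0.063 0.104 0.102 0.137 0.042] mean 0.096 F [-1.6 -3.1  6.1] e7 -0.076 t 30.56
1.03 act 1.0308 Tz [0.111 0.134 0.034 0.127 0.102 0.064 0.113 0.099] mean 0.098 F [-1.  -3.3  6.8] e7 -0.095 t 30.94
1.04 act 1.0407 Tz [0.107 0.171 0.103 0.102 0.119 0.105 0.098 0.109] mean 0.114 F [-1.6 -3.7  6.4] e7 -0.101 t 31.32
1.05 act 1.0507 Tz [0.099 0.112 0.092 0.114 0.133 0.138 0.088 0.109] mean 0.111 F [-2.1 -3.9  6.3] e7 -0.103 t 31.71
1.06 act 1.0607 Tz [0.103 0.089 0.083 0.063 0.113 0.169 0.116 0.072] mean 0.101 F [-2.5 -3.   6.8] e7 -0.104 t 32.09
1.07 act 1.0708 Tz [0.073 0.064 0.095 0.153 0.121 0.078 0.131 0.141] mean 0.107 F [-2.3 -3.4  6.9] e7 -0.105 t 32.48
1.08 act 1.0808 Tz [0.163 0.039 0.07  0.13  0.115 0.118 0.056 0.076] mean 0.096 F [-2.6 -3.9  6.6] e7 -0.106 t 32.86
1.09 act 1.0907 Tz [0.11  0.097 0.127 0.114 0.103 0.131 0.105 0.103] mean 0.111 F [-2.2 -3.7  6.8] e7 -0.107 t 33.24
1.1 act 1.1007 Tz [0.068 0.137 0.125 0.132 0.094 0.106 0.064 0.103] mean 0.104 F [-2.6 -3.4  7.7] e7 -0.108 t 33.62
1.11 act 1.1107 Tz [0.1   0.093 0.088 0.121 0.164 0.109 0.11  0.131] mean 0.115 F [-2.4 -2.8  6.8] e7 -0.11 t 34.01
1.12 act 1.1207 Tz [0.093 0.131 0.106 0.161 0.133 0.117 0.123 0.102] mean 0.121 F [-1.6 -3.8  7.1] e7 -0.111 t 34.39
```

```bash
python3 - <<'E'
from step1 import *
f=robot.grab_frame("wrist");pickle.dump(f,open("k2.pkl","wb"));cv2.imwrite("pics/k2.png",cv2.resize(f["image"],(800,600),interpolation=cv2.INTER_CUBIC)[:,:,::-1])
for n in("k1","k2"):
    f=pickle.load(open(n+".pkl","rb"))
    C,W=win(f,.42,.70,-.22,.03);Z=C[...,2]
    k=biggest(W&(Z>.0755)&(Z<.0795)&(np.hypot(C[...,0]-.59,C[...,1]+.142)<.03));print(n,"bar",rect(f,k,.078),k.sum())
    print(plate(f,.45,.66,-.14,-.055,b=.012))
    d=W&(abs(Z-.027)<.0015)&(C[...,1]<-.1)&(np.hypot(C[...,0]-.59,C[...,1]+.142)<.05);v,u=np.nonzero(biggest(d));P=np.array([onplane(f,a,b,.027)[:2] for a,b in zip(u,v)])*1000
    print("disc y max",P[:,1].max(),P[P[:,1].argmax()],cv2.minEnclosingCircle(P.astype(np.float32)))
    m=W&(abs(Z-.0288)<.0012)&(C[...,1]<-.045)&(C[...,1]>-.075);print("fence",rect(f,biggest(m),.029))
E
```

```text
k1 bar ([589.3, -142.1], [13.5, 49.2], 46.56) 2814
(([556.4, -104.6], [159.0, 73.1], 2.42), ([659.9, -160.1], [173.7, 92.5], 6.39), np.float64(0.017967108601413193), np.float64(0.10859256880695231))
disc y max -126.9044071331658 [ 578.0068093  -126.90440713] ((578.2625732421875, -154.63934326171875), 27.81283187866211)
fence ([562.0, -58.6], [129.2, 10.1], 2.19)
k2 bar ([589.7, -141.8], [13.3, 49.3], 28.88) 2804
(([557.6, -102.3], [159.0, 78.4], 2.8), ([649.7, -187.2], [105.4, 173.5], 78.07), np.float64(0.017973858590243787), np.float64(0.11027103177585126))
disc y max -122.87398941354333 [ 580.1534053  -122.87398941] ((575.8225708007812, -150.2141876220703), 27.75141143798828)
fence ([552.6, -58.6], [148.3, 10.0], 2.21)
```

View pics/k2.png

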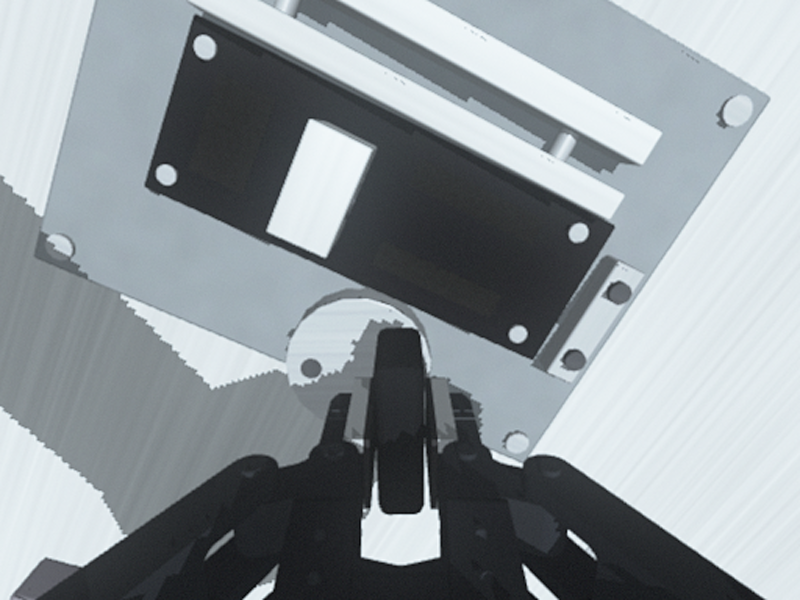

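The lobe at (362,295) is against the plate, and the plate is nearly at the fence. By the images a solid clamp is imminent and the knob is following the gripper, so I'll go on in smaller steps.

```bash
python3 - <<'E'
from step1 import *
for a in np.arange(1.128,1.29,.008):
    if fine(a)>.25:break
E
```

```text
1.128 act 1.1287 Tz [0.122 0.108 0.064 0.058 0.149 0.101 0.113 0.092] mean 0.101 F [-1.8 -3.5  6.9] e7 -0.114 t 34.83
1.136 act 1.1367 Tz [0.138 0.063 0.112 0.111 0.065 0.153 0.1   0.069] mean 0.102 F [-2.6 -3.5  6. ] e7 -0.115 t 35.21
1.144 act 1.1447 Tz [0.128 0.101 0.102 0.123 0.131 0.096 0.125 0.132] mean 0.117 F [-1.5 -3.5  5.8] e7 -0.118 t 35.59
1.152 act 1.1527 Tz [0.168 0.139 0.097 0.101 0.102 0.095 0.144 0.158] mean 0.126 F [-2.6 -3.4  6.6] e7 -0.124 t 35.98
1.16 act 1.1606 Tz [0.16  0.168 0.114 0.106 0.134 0.187 0.182 0.2  ] mean 0.156 F [-2.5 -4.7  6. ] e7 -0.138 t 36.36
1.168 act 1.1685 Tz [0.167 0.195 0.166 0.123 0.179 0.166 0.123 0.142] mean 0.158 F [-1.9 -3.3  6.6] e7 -0.157 t 36.74
1.176 act 1.1764 Tz [0.148 0.189 0.172 0.161 0.185 0.212 0.15  0.268] mean 0.186 F [-2.4 -3.4  6.3] e7 -0.181 t 37.12
1.184 act 1.1843 Tz [0.236 0.192 0.191 0.211 0.207 0.205 0.18  0.216] mean 0.205 F [-1.7 -3.7  7.2] e7 -0.204 t 37.51
1.192 act 1.1921 Tz [0.246 0.197 0.194 0.238 0.264 0.213 0.224 0.205] mean 0.223 F [-2.5 -4.4  6.3] e7 -0.23 t 37.89
1.2 act 1.2001 Tz [0.251 0.269 0.267 0.263 0.255 0.257 0.277 0.213] mean 0.257 F [-2.9 -1.9  7.2] e7 -0.253 t 38.27
```

```bash
cat >> step1.py <<'E'
def bar(n=3):
    A=[]
    for i in range(n):
        f=robot.grab_frame("wrist")
        C,W=win(f,.42,.70,-.22,.03);Z=C[...,2]
        k=biggest(W&(Z>.0755)&(Z<.0795)&(np.hypot(C[...,0]-.59,C[...,1]+.142)<.03));r=rect(f,k,.078)
        A.append(R((90-r[2])+H))
    print("bar a",np.round(A,4));return np.mean(A)
E
python3 - <<'E'
from step1 import *
bar()
for a in (1.21,1.22,1.23):
    if fine(a)>.36:break
bar()
E
```

```text
bar a [1.1678 1.161  1.1641]
1.21 act 1.21 Tz [0.259 0.305 0.281 0.28  0.306 0.284 0.276 0.33 ] mean 0.29 F [-2.4 -4.5  6.2] e7 -0.282 t 38.81
1.22 act 1.2198 Tz [0.317 0.326 0.339 0.295 0.292 0.293 0.297 0.296] mean 0.307 F [-2.3 -3.5  7.4] e7 -0.309 t 39.19
1.23 act 1.2296 Tz [0.342 0.356 0.347 0.371 0.38  0.281 0.311 0.304] mean 0.336 F [-2.6 -2.5  6.6] e7 -0.345 t 39.58
bar a [1.184  1.1816 1.1832]
```

```bash
cat >> step1.py <<'E'
def fence(f):
    C=cloud(f);Z=C[...,2];a=R(H);d=C[...,:2]*1000-[553.1,-86.1]
    v,u=np.nonzero((abs(Z-.0285)<.0025)&(C[...,1]>-.085)&(C[...,1]<-.01))
    P=np.array([onplane(f,x,y,.029)[:2] for x,y in zip(u,v)])*1000-[553.1,-86.1]
    X=P[:,0]*np.cos(a)+P[:,1]*np.sin(a);Y=-P[:,0]*np.sin(a)+P[:,1]*np.cos(a);o=[]
    for x0 in(0,25,50):
        s=(X>x0)&(X<x0+24)
        fr=Y[s&(Y<36)&(Y>15)];re=Y[s&(Y>39)]
        o+=[fr.mean(),re.mean()-fr.mean()]
    return np.round(o,3)
E
python3 - <<'E'
from step1 import *
print("v2",fence(pickle.load(open("v2.pkl","rb"))));print("k1",fence(pickle.load(open("k1.pkl","rb"))));print("k2",fence(pickle.load(open("k2.pkl","rb"))))
for i in range(3):
    f=robot.grab_frame("wrist");print(fence(f))
pickle.dump(f,open("k3.pkl","wb"))
E
```

```text
v2 [28.505 20.79  28.435 20.881 28.376 20.912]
k1 [27.103 20.591 27.135 20.575 27.126 20.6  ]
k2 [27.498 20.535 27.5   20.553 27.508 20.534]
[28.036 20.073 28.034 20.102 28.016 20.123]
[28.045 20.072 28.018 20.12  28.031 20.114]
[28.017 20.124 28.024 20.114 28.025 20.087]
```

Fence deflection in the images is about 0.45–0.5 mm, so 9–10 N. Felt torque gives about 6–7 N. I'll take one small step more, then release.

```bash
python3 - <<'E'
from step1 import *
fine(1.237);bar()
print(fence(robot.grab_frame("wrist")),fence(robot.grab_frame("wrist")))
E
```

```text
1.237 act 1.2366 Tz [0.372 0.348 0.341 0.344 0.327 0.363 0.385 0.299] mean 0.347 F [-2.1 -4.   6.9] e7 -0.368 t 40.26
bar a [1.1873 1.1851 1.191 ]
[28.077 20.072 28.094 20.063 28.076 20.015] [28.075 20.066 28.072 20.081 28.074 20.054]
```

```bash
python3 - <<'E'
from step1 import *
fine(1.243);print(fence(robot.grab_frame("wrist")),fence(robot.grab_frame("wrist")))
robot.grip(.45);robot.sleep(.2);st("rel");bar()
print(fence(robot.grab_frame("wrist")),fence(robot.grab_frame("wrist")))
f=robot.grab_frame("wrist");pickle.dump(f,open("k4.pkl","wb"));cv2.imwrite("pics/k4.png",f["image"][:,:,::-1])
E
```

```text
1.243 act 1.2425 Tz [0.375 0.381 0.371 0.309 0.372 0.376 0.379 0.347] mean 0.364 F [-1.9 -3.9  5.9] e7 -0.386 t 40.89
[28.146 20.007 28.118 20.006 28.11  20.018] [28.129 19.998 28.124 19.986 28.128 19.994]
rel 41.53 [ 0.5905 -0.1421  0.0609] F [ 0.5 -0.2 -0.2] op 0.454 gf 0.0 q7 1.14
bar a [1.1846 1.179  1.1825]
[28.079 20.082 28.074 20.062 28.077 20.078] [28.073 20.074 28.074 20.078 28.068 20.108]
```

View pics/k4.png

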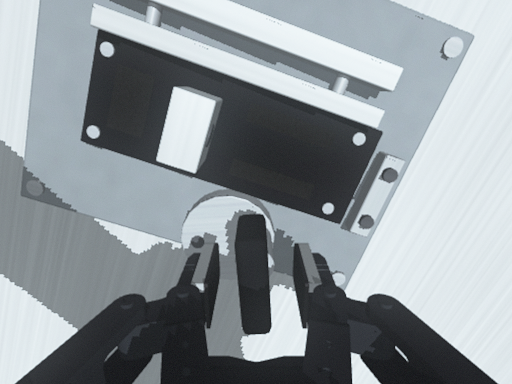

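The gripper is open and clear of the bar at (253,275). The plate is flush between the lobe and the fence, and the fence is still deflected by about 0.48 mm (about 9.5 N). I'll retreat and hand in.

```bash
python3 - <<'E'
from step1 import *
robot.move_straight([.5905,-.1421,.20],vel=.12);robot.sleep(.5);st("up")
print(robot.close_job())
E
```

```text
up 43.64 [ 0.5905 -0.1421  0.1999] F [0.5 0.  0.8] op 0.45 gf 0.0 q7 1.01
the job is handed in; nothing more can be done
None
```

The plate lies flat and right way up in the lane, slotted end about 5 mm from the end stop when I set it down. It stays clamped after release at about 9.5 N by fence deflection (felt torque suggested nearer 7 N). The bystanders were not touched, and I handed the job in at about 44 s.

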